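# Pivot the slide tray past the post into the drying bay

### The job

With the fingertips, push the long slide tray over the bench, one end and then the other, so that it swings past the steel post and slides orange end first into the blue drying bay, fully home against the bay's back wall. The tray carries wet slides: keep it flat on the bench and never lift or tip it, and leave the bottles, beaker, dish and slide box where they stand.

Things in the scene. Friction and masses are not known exactly. Their poses are not given: they have to be found in the camera images.
- tray: loose aluminium slide tray, a plain bar with flat vertical sides, 40 mm wide (its x), 200 mm long (its y), 24 mm high, about 0.35 kg, carrying two glass slides on top. Origin at the centre of its underside; +y runs along its length to the orange end, -y to the black end. It starts lying aslant on the bench in front of the bay's mouth
- tray_nose (a point): centre of the tray's orange end face (100 mm from the tray's centre, 12 mm above its underside)
- tray_tail (a point): centre of the tray's black end face (100 mm from the tray's centre, 12 mm above its underside)
- bay: fixed blue three-walled drying bay with open top and no raised floor. Origin on the bench at the centre of its open mouth; +y points into the bay, square to the mouth. Clear width 64 mm (x from -32 to 32 mm), walls 8 mm thick and 30 mm high, back wall's inner face 130 mm in from the mouth; at the mouth each wall has a short lip flared outwards, reaching about 16 mm in front of the mouth. A tray that is fully home sticks out 70 mm
- bay_stop (a point): centre of the inner face of the bay's back wall, 12 mm above the bench (130 mm along the bay's +y from its origin)
- post: fixed upright steel post, 20 mm in diameter, 70 mm high, origin at the centre of its foot. It stands 55 mm in front of the bay's mouth, 28 mm to the one or the other side of the bay's middle line, so a tray going straight in along the middle line would just catch on it; a tray kept 5 mm over to the other side clears it. A flush cap that stops nothing lies at the mirror place
- amber_bottle_a: amber glass reagent bottle, 72 mm in diameter, 170 mm high, bystander; origin at the centre of its foot
- amber_bottle_b: a second bottle just like it, bystander; origin at the centre of its foot
- dropper: small green dropper bottle, 28 mm in diameter, 60 mm high, bystander; origin at the centre of its foot
- beaker: small white beaker, 54 mm in diameter, 62 mm high, bystander; origin at the centre of its foot
- petri: flat round petri dish, 90 mm in diameter, 14 mm high, bystander; origin at the centre of its underside
- slide_box: flat green slide box, 90 x 160 x 35 mm, bystander; origin at the centre of its underside
Mind the look-alikes: they are no part of the job. What is meant by the bay is not brown or yellow, and is the smaller of those in its own colour.

How it is judged:
By the outcome, as a careful person would: the job done as asked, in the order asked, and still so for the second after the job is handed in, with the robot touching nothing.
It also fails if it takes over 64 s, if anything falls off the work surface, if the arm or the gripper's body presses on something with over 40 N, if the wrist force passes 120 N, or if a joint passes its speed limit or range.

### The arm

A 6-joint arm with a two-finger parallel gripper is mounted at the origin on the work surface. World frame = base frame: x ahead of the robot, y to its left, z up, the work surface at z = 0. Lengths are in mm, angles in rad, forces in N, time in s.
With the tool pointing down it reaches from about 350 to 975 mm from the base axis. Payload 7.1 kg.
Tool frame: the origin (TCP) lies at the very end of the fingers, on their centre line; the grasp point (between the pads) lies 19 mm behind it (r.pinch_z is the distance from the TCP to the grasp point, in mm); y points along the fingers, z is the direction in which the jaws open and shut, and the axes are right-handed (so a half turn about y gives the same grasp; the last joint's range is limited). The gripper opens to 88 mm and grips with 3 to 60 N. Pads are 20 mm wide; open, the fingers measure 115 mm over their backs; the gripper's body (75 mm by 178 mm) begins 61 mm behind the grasp point.
Start: joints at [1.114, 0.423, 1.63, -0, 1.089, -0.019], TCP at [264.935, 566.051, 222.675] pointing down, gripper open.
Joint ranges: [-3, 3], [-0.9, 2.11], [0.09, 2.58], [-1.31, 4.45], [0.11, 2.69], [-2.54, 2.54]. Speed limits (rad/s): [2.39, 2.39, 3.01, 3.14, 3.14, 3.14].

### API

Orientations are given as a rotation vector (axis times angle).
In Python, from bench import r gives the robot as it stands.
- The arm moves only by the shell command python3 -m jog 'ROWS' [OPENING] [FORCE]. ROWS is text: rows parted by semicolons, each of 6 numbers parted by spaces: the shift along the tool's x, y, z in m, then the turn, a rotation vector about the tool's x, y, z in rad. A call has exactly 8 rows; each row is the pose to reach, as a shift and turn from the pose measured when the call began, along the tool's axes at that moment; what a row does not reach only later rows make up. A row lasts 1/8 s, in which the tool goes at most 62.5 mm and 10.7 degrees, less where a joint would pass 70% of its speed; a pose out of reach is approached as far as the arm can. A call with a gripper value outside its range is refused whole. OPENING is the finger opening in m, from 0 to 0.0878, set as the call begins (- or left out, the last holds). The fingers move at their own pace and stop on an object; FORCE is the grip in N (left out, the last holds). Time passes only in rows, so rows that repeat a pose let the fingers close, or fill a call up. It gives the time, the measured TCP pose, the force and the opening at its end, in the units of the state.
- r.state(): the state, without advancing time (a new reading comes with each control period).
- r.grab_frame(name): name is "side" or "top"; returns the picture (384x512x3 uint8, red, green, blue); there is no depth.
- r.camera_info(name): a dict with "intrinsics" (3x3 intrinsics, pixels), "D" ([k1, k2, p1, p2, k3] as OpenCV has them; the pictures are not rectified), "origin" and "rotation" of the camera in the world. Camera axes: x right, y down, z forward; pixel columns grow to the right and rows downward; lengths in mm; the calibration is good to about 2 mm. A picture is of the moment at which its call begins. camera_info takes no time and is no camera call.
- r.close_job(): hands the job in, once; it reports no verdict.
The state is a dict: "time_s": time; "joint_pos": joint angles; "joint_vel": joint speeds; "effort": joint torques, N m; "position": TCP position; "tcp_rot": TCP orientation; "wrist_force": force on the tool from outside, world axes, zero at the start; "ft_torque": the same for the moment, N m; "finger_gap": opening from 0.0 (shut) to 1.0 (fully open).
Only numpy, scipy, OpenCV 4.12 (cv2) and the standard library are available. Lean on these libraries where they do the work, as an engineer would, in place of code of your own. Each camera call takes 0.05 s, during which the arm holds its last target. There are 200 camera calls.

## Working session

There is one attempt and no reset: what is moved stays moved. The work goes in short steps, Python scripts to look and compute and a shell command to move; the robot and the scene stay as the last step left them, time stands still between calls to the robot, and variables do not carry over. Pictures are saved under pics/ and viewed, about 8 in all and at most 12, crops included, and the job is handed in when it is done.

```bash
mkdir -p pics; ls
python3 - <<'E'
from bench import r
import cv2
for n in("top","side"):
    cv2.imwrite(f"pics/{n}0.png",cv2.resize(r.grab_frame(n),None,fx=1.5,fy=1.5,interpolation=cv2.INTER_CUBIC)[:,:,::-1])
    print(n,r.camera_info(n))
print(r.state())
E
```

```text
pics
top {'intrinsics': array([[356.83732541,   0.        , 256.03847409],
       [  0.        , 356.83732541, 187.70122871],
       [  0.        ,   0.        ,   1.        ]]), 'D': array([-0.00347487,  0.        ,  0.        ,  0.        ,  0.        ]), 'origin': array([ 332.2632679 ,  -65.0836752 , 1243.00258292]), 'rotation': array([-2.14044007,  2.1236926 , -0.13990605])}
side {'intrinsics': array([[346.41049849,   0.        , 255.93843927],
       [  0.        , 346.41049849, 194.95542649],
       [  0.        ,   0.        ,   1.        ]]), 'D': array([-0.0978697,  0.       ,  0.       ,  0.       ,  0.       ]), 'origin': array([395.24563505, 720.95804347, 668.11023091]), 'rotation': array([-0.23530349,  2.77310225, -1.33154113])}
{'time_s': 0.1, 'joint_pos': array([ 1.11398913e+00,  4.23723309e-01,  1.63059320e+00, -3.09633614e-05,
        1.08861770e+00, -1.89900812e-02]), 'joint_vel': array([-0.00053966, -0.00212221, -0.00227424, -0.00116462, -0.00114966,
        0.00185947]), 'effort': array([-4.23932051e-04, -5.45611382e+01, -2.74325180e+01,  6.43790164e-02,
        1.87388639e-02, -3.01835621e-05]), 'position': array([264.73706483, 565.61409444, 222.01311524]), 'tcp_rot': array([-1.54470368,  0.34364269, -0.34318487]), 'wrist_force': array([0.21896564, 0.00530433, 0.1162703 ]), 'ft_torque': array([0.09827224, 0.01556136, 0.04871799]), 'finger_gap': 1.0007715035227576}
```

View pics/top0.png

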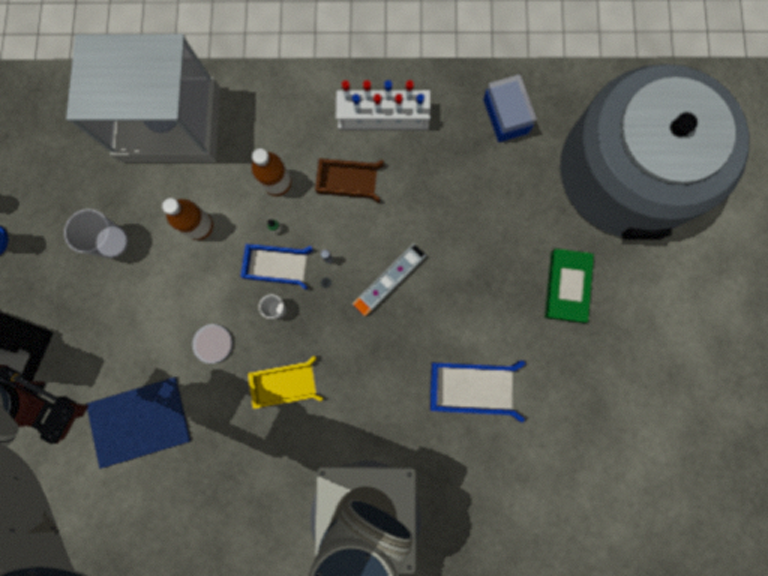

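View pics/side0.png

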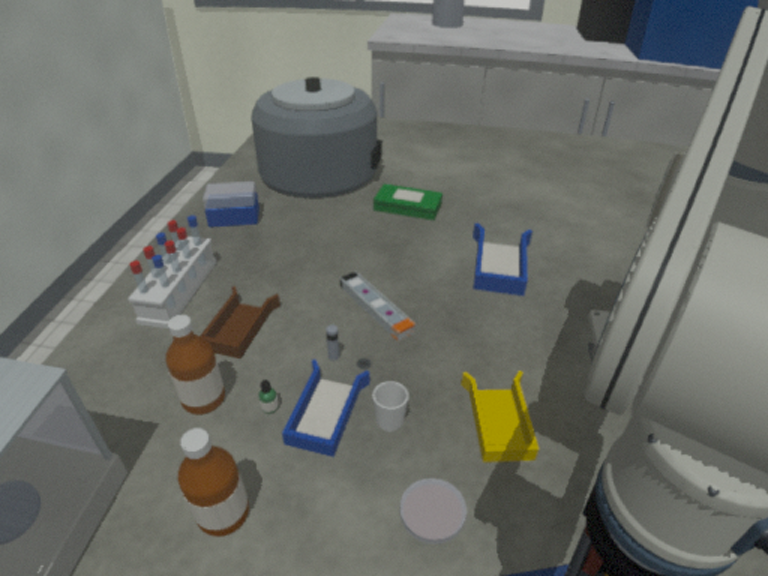

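In the top view (1.5x) the bay candidates are: small blue (277,265), large blue (478,388), brown (347,180) and yellow (285,384). The one meant is the small blue bay, because it is blue and the smaller of the two. The post is at about (325,256), the flush cap at (326,283), and the tray runs from orange (362,307) to black (418,254). I'll confirm this in an enlarged crop.

```bash
cat > h.py <<'E'
import numpy as np, cv2
from scipy.spatial.transform import Rotation as R
from bench import r
def ray(n,uv):
    c=r.camera_info(n); p=cv2.undistortPoints(np.array(uv,float).reshape(-1,1,2),c["intrinsics"],c["D"])[:,0]
    return c["origin"],np.c_[p,np.ones(len(p))]@R.from_rotvec(c["rotation"]).as_matrix().T
def px2w(n,uv,z):
    o,d=ray(n,uv); return o+d*((np.broadcast_to(z,len(d))-o[2])/d[:,2])[:,None]
def w2px(n,P):
    c=r.camera_info(n); M=R.from_rotvec(c["rotation"]).as_matrix().T
    return cv2.projectPoints(np.array(P,float).reshape(-1,3),M,-M@c["origin"],c["intrinsics"],c["D"])[0][:,0]
def crop(n,f,x0,y0,w,h,k):
    im=r.grab_frame(n); cv2.imwrite(f,cv2.resize(im[y0:y0+h,x0:x0+w],None,fx=k,fy=k,interpolation=cv2.INTER_CUBIC)[:,:,::-1])
    return im
E
python3 -c "
from h import *
crop('top','pics/t1.png',156,155,133,62,6)
print(px2w('top',[[184,176]],0))"
```

```text
[[563.86769915 219.56379104   0.        ]]
```

View pics/t1.png

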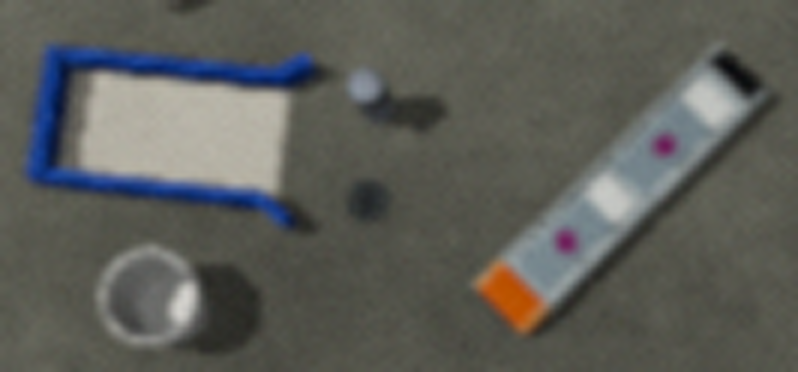

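The crop confirms it. The small blue bay has back corners at (50,47) and (32,180) and lip tips at (308,62) and (292,222). The post top is at (365,85), the cap at (368,201), and the tray's orange end is at (502,310) and black end at (743,70). Now I'll fit the poses.

```bash
cat > fit.py <<'E'
from h import *
from scipy.optimize import least_squares
def cp(p): return (np.array(p,float)+.5)/6-.5+[156,155]
def fitpose(n,L,px,x0):
    def T(q): c,s=np.cos(q[2]),np.sin(q[2]); return np.c_[q[0]+c*L[:,0]-s*L[:,1],q[1]+s*L[:,0]+c*L[:,1],L[:,2]]
    s=least_squares(lambda q:(w2px(n,T(q))-px).ravel(),x0,loss='soft_l1',x_scale=[10,10,.1]); return s.x,(w2px(n,T(s.x))-px).round(2).tolist()
if __name__=="__main__":
    post=px2w('top',cp([[365,85]]),70)[0]; cap=px2w('top',cp([[368,201]]),0)[0]
    print('post',post,'cap',cap,np.hypot(*(post-cap)[:2]))
    # +y into bay = left in image = world +y ; x local = world x (robot ahead) 
    L=np.array([[40,138,30],[-40,138,30],[28,-55,70],[-28,-55,0],[46,-14,30],[-46,-14,30]],float)
    print(fitpose('top',L,cp([[50,47],[32,180],[365,85],[368,201],[308,62],[292,222]]),[post[0]-28,200,0]))
    t=px2w('top',cp([[473,286],[526,333],[775,97],[717,42]]),24);print(t.round(1))
    L=np.array([[20,100,24],[-20,100,24],[-20,-100,24],[20,-100,24]],float)
    print(fitpose('top',L,cp([[473,286],[526,333],[775,97],[717,42]]),[*t.mean(0)[:2],.8]))
    print([np.linalg.norm(t[i]-t[i-1]).round(1) for i in range(4)])
E
python3 fit.py
python3 - <<'E'
from h import *
s=r.state(); print(R.from_rotvec(s['tcp_rot']).as_matrix().round(3))
E
```

```text
post [576.20938256  95.02517424  70.        ] cap [521.10760907 100.9685408    0.        ] 55.42137717934618
(array([ 5.53400523e+02,  1.51701923e+02, -9.47169147e-02]), [[-0.02, -0.02], [-0.31, 0.27], [0.21, 0.04], [0.38, 0.22], [0.18, 0.03], [-0.48, -0.64]])
[[ 468.5   36.1   24. ]
 [ 441.8    5.3   24. ]
 [ 579.9 -137.1   24. ]
 [ 612.3 -103.5   24. ]]
(array([525.71642311, -49.81469524,   0.78731957]), [[0.35, -0.12], [-0.38, 0.29], [-0.73, -0.72], [0.79, 0.47]])
[np.float64(200.4), np.float64(40.8), np.float64(198.4), np.float64(46.7)]
[[ 0.906 -0.001  0.424]
 [-0.424 -0.001  0.906]
 [-0.    -1.    -0.001]]
```

```bash
cat >> h.py <<'E'
BO=np.array([553.4,151.7]); BY=-0.0947
BR=np.array([[np.cos(BY),-np.sin(BY)],[np.sin(BY),np.cos(BY)]])
def go(*pts):
    "bay-frame TCP targets (x,y,z mm), jaws along bay x -> tool shift in m, yaw about tool y"
    s=r.state(); M=R.from_rotvec(s['tcp_rot']).as_matrix()
    T=np.c_[BR[:,0].tolist()+[0],[0,0,-1],[0,0,0]]; T[:,2]=T[:,0]; T[:,0]=np.cross(T[:,1],T[:,2])
    print('now bay',(BR.T@(s['position'][:2]-BO)).round(1),s['position'].round(1),'t',s['time_s'],'F',s['wrist_force'].round(1))
    print('turn',R.from_matrix(M.T@T).as_rotvec().round(3))
    for p in pts:
        w=np.r_[BO+BR@np.array(p[:2],float),p[2]]
        print(p,'world',w.round(1),'shift m',(M.T@(w-s['position'])/1000).round(4))
E
python3 -c "
from h import *
go((-112,-197,180),(-112,-197,9))"
```

```text
now bay [-326.5  384.8] [264.8 565.7 222.1] t 0.15 F [ 0.2 -0.   0.5]
turn [1.000e-03 1.228e+00 1.000e-03]
(-112, -197, 180) world [423.3 -33.8 180. ] shift m [ 0.3977  0.0426 -0.4757]
(-112, -197, 9) world [423.3 -33.8   9. ] shift m [ 0.3977  0.2136 -0.4755]
```

```bash
python3 -m jog '0.035 0 -0.04 0 0.15 0; 0.07 0 -0.08 0 0.3 0; 0.105 0.01 -0.12 0 0.46 0; 0.14 0.01 -0.165 0 0.61 0; 0.175 0.02 -0.21 0 0.76 0; 0.21 0.02 -0.255 0 0.92 0; 0.25 0.03 -0.3 0 1.07 0; 0.285 0.03 -0.34 0 1.228 0' 0.0 20
python3 -c "
from h import *
go((-112,-197,60),(-112,-197,9))"
```

```text
time_s: 1.15
position: [378.5, 134.9, 192.1]
tcp_rot: [-1.162, 1.283, -1.283]
wrist_force: [1.0, 0.2, 0.6]
finger_gap: 0.127
now bay [-172.5  -33.3] [378.5 134.9 192.1] t 1.15 F [1.  0.2 0.6]
turn [ 0.001 -0.005  0.001]
(-112, -197, 60) world [423.3 -33.8  60. ] shift m [0.1632 0.1323 0.0615]
(-112, -197, 9) world [423.3 -33.8   9. ] shift m [0.1631 0.1833 0.0616]
```

```bash
python3 -m jog '0.05 0.01 0.02 0 0 0; 0.1 0.03 0.04 0 0 0; 0.163 0.06 0.061 0 0 0; 0.163 0.1 0.061 0 0 0; 0.163 0.14 0.061 0 0 0; 0.163 0.17 0.061 0 0 0; 0.163 0.183 0.061 0 0 0; 0.163 0.183 0.061 0 0 0'
python3 -c "
from h import *
go((-96.5,-177.8,9),(-75,-156,9),(-54.4,-135.1,9))
crop('top','pics/t2.png',156,140,133,100,6)"
```

```text
time_s: 2.15
position: [422.3, -33.5, 8.9]
tcp_rot: [-1.163, 1.284, -1.282]
wrist_force: [-0.1, -0.5, 0.8]
finger_gap: 0.004
now bay [-113.  -196.8] [422.3 -33.5   8.9] t 2.15 F [-0.1 -0.5  0.8]
turn [ 0.002 -0.005  0.001]
(-96.5, -177.8, 9) world [440.5 -16.2   9. ] shift m [-0.0191 -0.0002  0.0164]
(-75, -156, 9) world [464.    3.5   9. ] shift m [-0.041  -0.0003  0.0378]
(-54.4, -135.1, 9) world [486.5  22.3   9. ] shift m [-0.062  -0.0004  0.0582]
```

View pics/t2.png

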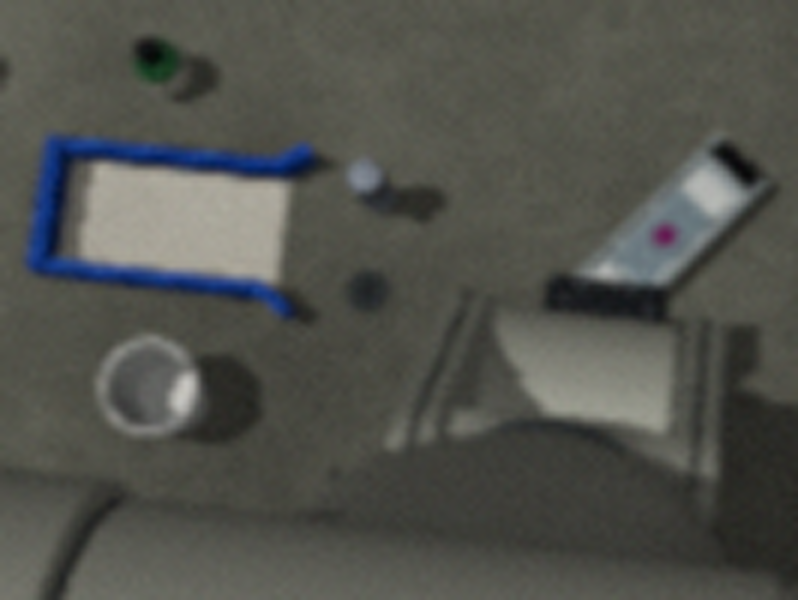

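Picture 4 shows the tray unmoved, with the arm hiding its nose and the fingers down beside it. Now I'll push the nose.

```bash
python3 -m jog '-0.011 0 0.01 0 0.005 0; -0.022 0 0.019 0 0.005 0; -0.031 0 0.027 0 0.005 0; -0.039 0 0.035 0 0.005 0; -0.046 0 0.043 0 0.005 0; -0.052 0 0.049 0 0.005 0; -0.057 0 0.054 0 0.005 0; -0.062 0 0.058 0 0.005 0'
python3 -c "
from h import *
go()
crop('side','pics/s3.png',170,160,130,100,6)"
```

```text
time_s: 3.2
position: [487.3, 22.5, 9.3]
tcp_rot: [-1.159, 1.286, -1.287]
wrist_force: [-0.4, -0.5, 0.6]
finger_gap: 0.003
now bay [ -53.6 -134.9] [487.3  22.5   9.3] t 3.2 F [-0.4 -0.5  0.6]
turn [ 0.001 -0.01   0.001]
```

View pics/s3.png

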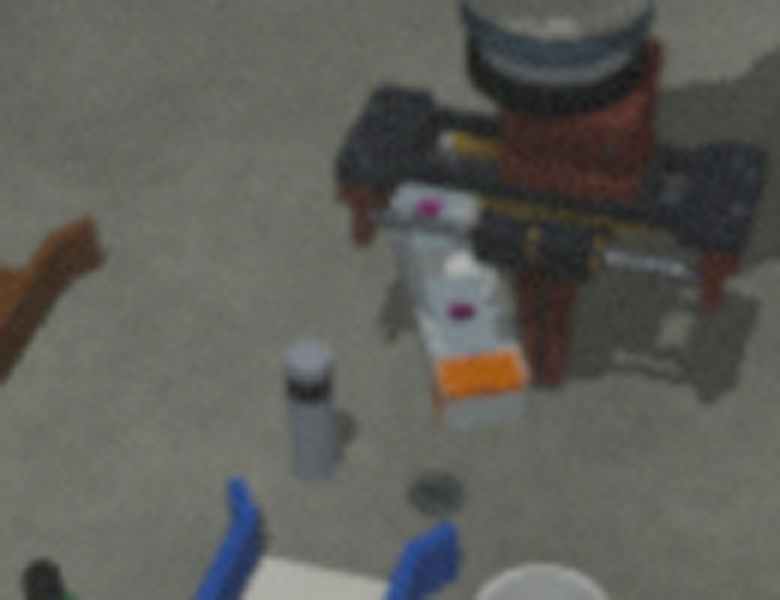

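Picture 5 shows the nose swung left to (482,375) with the tray flat. I'll lift clear to the right and measure from the top.

```bash
python3 -m jog '0.01 0 -0.015 0 0 0; 0.015 -0.04 -0.025 0 0 0; 0.04 -0.1 -0.025 0 0 0; 0.1 -0.11 -0.02 0 0 0; 0.16 -0.11 -0.02 0 0 0; 0.22 -0.11 -0.02 0 0 0; 0.28 -0.11 -0.02 0 0 0; 0.32 -0.11 -0.02 0 0 0'
python3 -c "
from h import *
go((90,-245,100),(90,-245,9))
crop('top','pics/t4.png',156,140,133,100,6)"
```

```text
time_s: 4.25
position: [432.6, -295.5, 119.6]
tcp_rot: [-1.157, 1.287, -1.289]
wrist_force: [0.4, 0.3, 0.4]
finger_gap: 0.003
now bay [ -78.  -456.6] [ 432.6 -295.5  119.6] t 4.25 F [0.4 0.3 0.4]
turn [-0.    -0.013  0.001]
(90, -245, 100) world [ 619.8 -100.7  100. ] shift m [-0.2137  0.0194  0.1653]
(90, -245, 9) world [ 619.8 -100.7    9. ] shift m [-0.2138  0.1104  0.1653]
```

View pics/t4.png

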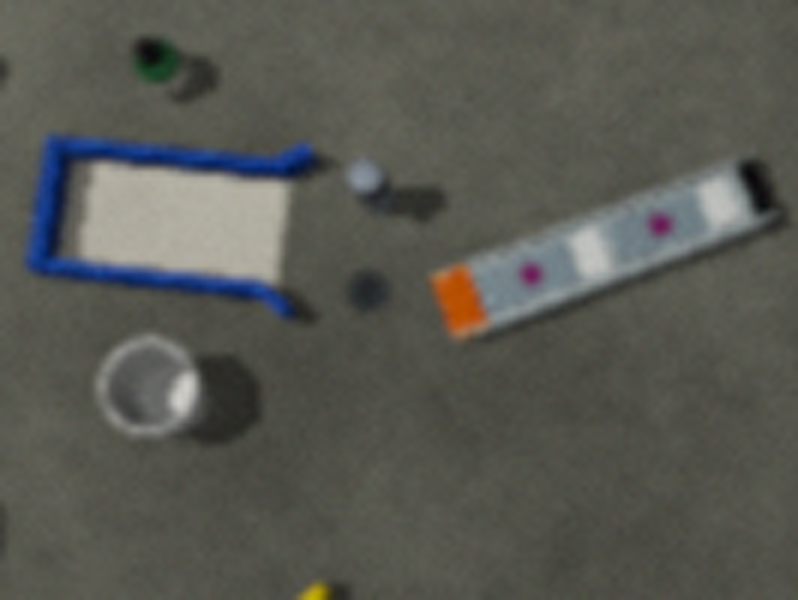

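Picture 6: the tray's nose corners are at (432,278) and (455,338), its tail corners at (757,155) and (783,217), and everything else is unmoved.

```bash
cat > tr.py <<'E'
from fit import *; import sys
def tray(c,x0=156,y0=140,k=6):
    "corners: nose +x side, nose -x side, tail -x, tail +x (crop px)"
    L=np.array([[20,100,24],[-20,100,24],[-20,-100,24],[20,-100,24]],float)
    px=(np.array(c,float)+.5)/k-.5+[x0,y0]
    q,e=fitpose('top',L,px,[*px2w('top',px,24).mean(0)[:2],.3]); b=BR.T@(q[:2]-BO); th=q[2]-BY
    n=b+100*np.array([-np.sin(th),np.cos(th)]); t=2*b-n
    print('bay-frame centre',b.round(1),'yaw deg',np.degrees(th).round(1),'nose',n.round(1),'tail',t.round(1),e); return b,th
E
python3 -c "
from tr import *
tray([[432,278],[455,338],[783,217],[757,155]])"
```

```text
bay-frame centre [   9.  -191.8] yaw deg 26.6 nose [ -35.7 -102.4] tail [  53.7 -281.3] [[0.17, -0.43], [0.27, 0.28], [-0.3, 0.17], [-0.15, -0.04]]
```

```bash
python3 -m jog '-0.04 0 0.04 0 -0.013 0; -0.08 0 0.08 0 -0.013 0; -0.12 0 0.13 0 -0.013 0; -0.17 0 0.177 0 -0.013 0; -0.224 0.03 0.177 0 -0.013 0; -0.224 0.07 0.177 0 -0.013 0; -0.224 0.105 0.177 0 -0.013 0; -0.224 0.11 0.177 0 -0.013 0'
python3 -c "
from h import *
go((70,-248,9),(24,-265,9))"
```

```text
time_s: 5.3
position: [630.2, -95.3, 6.8]
tcp_rot: [-1.168, 1.28, -1.279]
wrist_force: [-1.1, 1.2, -0.1]
finger_gap: 0.004
now bay [  99.8 -238.6] [630.2 -95.3   6.8] t 5.3 F [-1.1  1.2 -0.1]
turn [ 0.004 -0.     0.003]
(70, -248, 9) world [ 599.6 -101.8    9. ] shift m [ 0.0094 -0.002  -0.0298]
(24, -265, 9) world [ 552.2 -114.4    9. ] shift m [ 0.0264 -0.0018 -0.0758]
```

```bash
python3 -m jog '0.008 -0.001 -0.015 0 0 0; 0.011 -0.002 -0.03 0 0 0; 0.015 -0.002 -0.042 0 0 0; 0.019 -0.002 -0.052 0 0 0; 0.022 -0.002 -0.06 0 0 0; 0.024 -0.002 -0.067 0 0 0; 0.0255 -0.002 -0.072 0 0 0; 0.0265 -0.002 -0.076 0 0 0'
python3 -m jog '0 0 0.015 0 0 0; 0 -0.03 0.025 0 0 0; 0.03 -0.08 0.02 0 0 0; 0.08 -0.1 0 0 0 0; 0.12 -0.1 -0.03 0 0 0; 0.16 -0.1 -0.07 0 0 0; 0.18 -0.1 -0.1 0 0 0; 0.18 -0.1 -0.12 0 0 0'
python3 -c "
from h import *
go()
crop('top','pics/t5.png',156,140,133,100,6)"
```

```text
time_s: 6.3
position: [551.9, -114.5, 9.2]
tcp_rot: [-1.168, 1.28, -1.279]
wrist_force: [2.7, 0.9, 1.5]
finger_gap: 0.006
time_s: 7.3
position: [414.9, -283.5, 110.2]
tcp_rot: [-1.167, 1.282, -1.28]
wrist_force: [-0.5, 0.8, 0.4]
finger_gap: 0.005
now bay [ -96.7 -446.4] [ 414.9 -283.5  110.2] t 7.3 F [-0.5  0.8  0.4]
turn [ 0.004 -0.002  0.003]
```

View pics/t5.png

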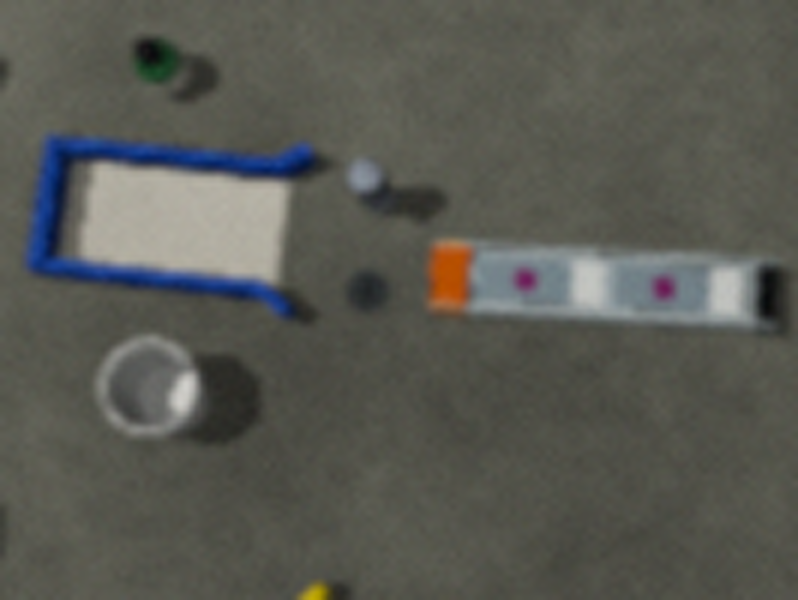

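Picture 7: the tray's nose corners are at (430,240) and (430,310), its tail corners at (780,330) and (780,263). It is nearly square to the bay.

```bash
python3 -c "
from tr import *
tray([[431,240],[430,310],[779,330],[781,263]])
go((-6,-325,9))"
```

```text
bay-frame centre [ -13.8 -192.9] yaw deg 2.3 nose [-17.8 -93. ] tail [  -9.8 -292.9] [[0.64, 0.21], [-0.06, -0.08], [-0.38, 0.08], [-0.12, -0.2]]
now bay [ -99.1 -445.1] [ 412.7 -282.1  109.7] t 7.35 F [-1.3  0.9 -0.4]
turn [ 0.007 -0.002  0.002]
(-6, -325, 9) world [ 516.7 -171.3    9. ] shift m [-0.1205  0.0999  0.0936]
```

```bash
python3 -m jog '-0.06 0 0.01 0 0 0; -0.12 0 0.02 0 0 0; -0.18 0 0.029 0 0 0; -0.23 0 0.029 0 0 0; -0.26 0.02 0.029 0 0 0; -0.26 0.06 0.029 0 0 0; -0.26 0.095 0.029 0 0 0; -0.26 0.1 0.029 0 0 0'
python3 -c "
from h import *
go((-39.5,-185,9))"
```

```text
time_s: 8.35
position: [465.1, -25.5, 7.2]
tcp_rot: [-1.172, 1.287, -1.275]
wrist_force: [0.7, -0.7, -0.1]
finger_gap: 0.004
now bay [ -71.1 -184.8] [465.1 -25.5   7.2] t 8.35 F [ 0.7 -0.7 -0.1]
turn [ 0.011 -0.001  0.002]
(-39.5, -185, 9) world [496.6 -28.7   9. ] shift m [ 0.0002 -0.0021  0.0316]
```

```bash
python3 -m jog '0 -0.002 0.01 0 0 0; 0 -0.002 0.018 0 0 0; 0 -0.002 0.022 0 0 0; 0 -0.002 0.025 0 0 0; 0 -0.002 0.028 0 0 0; 0 -0.002 0.03 0 0 0; 0 -0.002 0.0315 0 0 0; 0 -0.002 0.0315 0 0 0'
python3 -m jog '0 0 -0.015 0 0 0; 0 -0.03 -0.035 0 0 0; 0.04 -0.08 -0.05 0 0 0; 0.09 -0.1 -0.06 0 0 0; 0.14 -0.1 -0.06 0 0 0; 0.19 -0.1 -0.06 0 0 0; 0.24 -0.1 -0.06 0 0 0; 0.26 -0.1 -0.06 0 0 0'
python3 -c "
from h import *
crop('top','pics/t6.png',156,140,133,100,6)"
```

```text
time_s: 9.35
position: [496.3, -28.5, 8.8]
tcp_rot: [-1.172, 1.288, -1.275]
wrist_force: [-0.8, -0.1, 0.1]
finger_gap: 0.009
time_s: 10.35
position: [411.8, -283.1, 109.8]
tcp_rot: [-1.171, 1.29, -1.277]
wrist_force: [-0.8, 0.7, -0.2]
finger_gap: 0.002
```

View pics/t6.png

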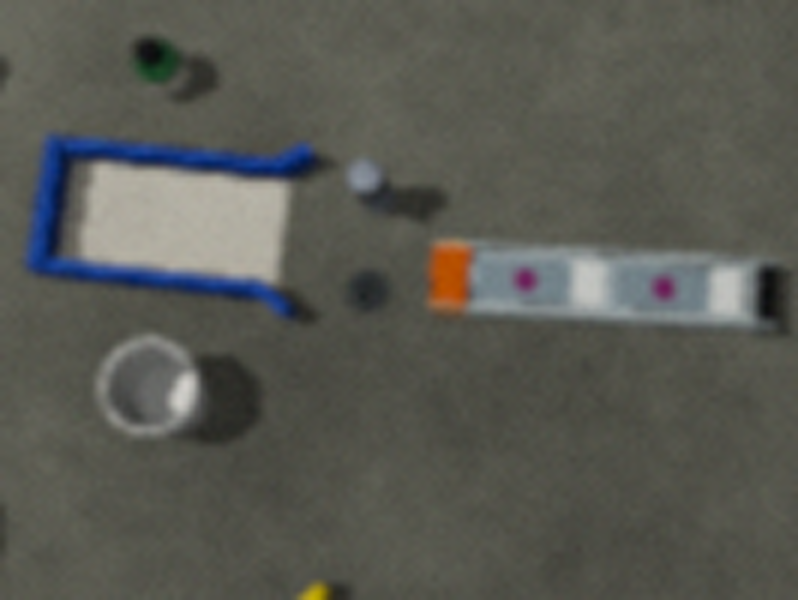

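Picture 8 shows the tray unmoved, so the fingertips stopped just short. Comparing the three pushes, the tips' half-width is about 10 mm and there is a 3–4 mm offset between the camera and robot frames. I'll repeat the push 8.5 mm deeper.

```bash
python3 -m jog '-0.06 0 0.01 0 0 0; -0.12 0 0.02 0 0 0; -0.18 0 0.03 0 0 0; -0.23 0 0.03 0 0 0; -0.26 0.02 0.03 0 0 0; -0.26 0.06 0.03 0 0 0; -0.26 0.095 0.03 0 0 0; -0.26 0.1 0.03 0 0 0'
python3 -c "
from h import *
go((-39.5,-185,9),(-31,-185,9))"
```

```text
time_s: 11.4
position: [463.5, -27.0, 7.2]
tcp_rot: [-1.175, 1.292, -1.273]
wrist_force: [-0.4, 0.0, 0.6]
finger_gap: 0.004
now bay [ -72.6 -186.4] [463.5 -27.    7.2] t 11.4 F [-0.4  0.   0.6]
turn [ 0.017 -0.002  0.002]
(-39.5, -185, 9) world [496.6 -28.7   9. ] shift m [-0.0014 -0.0023  0.0331]
(-31, -185, 9) world [505.  -29.5   9. ] shift m [-0.0014 -0.0025  0.0415]
```

```bash
python3 -m jog '0 -0.002 0.012 0.01 0 0; -0.001 -0.002 0.024 0.017 0 0; -0.001 -0.002 0.03 0.017 0 0; -0.001 -0.002 0.034 0.017 0 0; -0.001 -0.002 0.037 0.017 0 0; -0.001 -0.002 0.04 0.017 0 0; -0.001 -0.002 0.0415 0.017 0 0; -0.001 -0.002 0.0415 0.017 0 0'
python3 -m jog '0 0 -0.015 0 0 0; 0 -0.03 -0.035 0 0 0; 0.04 -0.08 -0.05 0 0 0; 0.09 -0.1 -0.06 0 0 0; 0.14 -0.1 -0.06 0 0 0; 0.19 -0.1 -0.06 0 0 0; 0.24 -0.1 -0.06 0 0 0; 0.26 -0.1 -0.06 0 0 0'
python3 -c "
from h import *
go((-2,-325,9))
crop('top','pics/t7.png',156,140,133,100,6)"
```

```text
time_s: 12.4
position: [505.1, -30.0, 8.4]
tcp_rot: [-1.163, 1.279, -1.282]
wrist_force: [-3.1, 0.4, 2.3]
finger_gap: 0.005
time_s: 13.4
position: [419.9, -284.9, 109.1]
tcp_rot: [-1.162, 1.279, -1.285]
wrist_force: [-0.2, 0.3, -0.0]
finger_gap: 0.005
now bay [ -91.7 -447.3] [ 419.9 -284.9  109.1] t 13.4 F [-0.2  0.3 -0. ]
turn [-0.002 -0.005  0.003]
(-2, -325, 9) world [ 520.7 -171.7    9. ] shift m [-0.123   0.0999  0.0889]
```

View pics/t7.png

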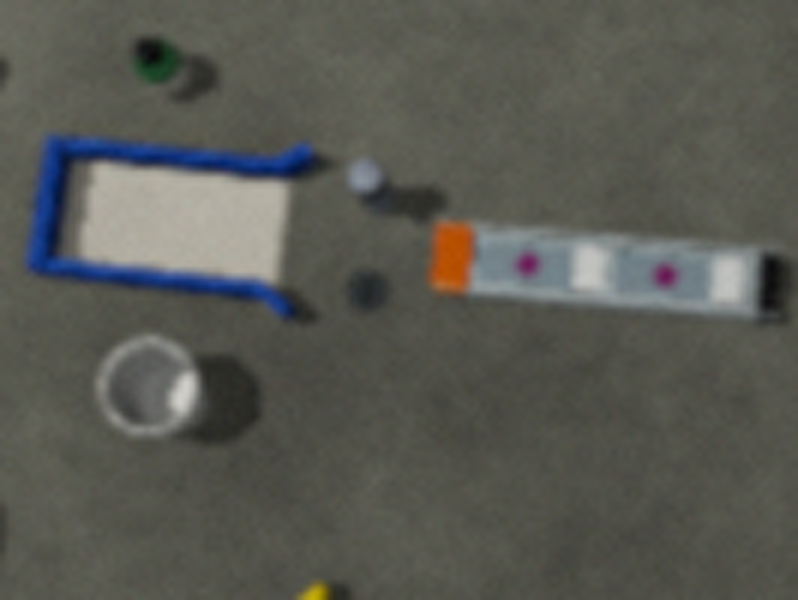

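```bash
python3 -c "
from tr import *
tray([[434,221],[430,292],[781,319],[785,251]])
b=BR@np.array([18,-55])+BO; print((w2px('top',np.r_[b,24])-[156,140]+.5)*6-.5)
for xy in [(-32,0),(32,0),(-32,130),(32,130)]: print(xy,((w2px('top',np.r_[BR@np.array(xy)+BO,30])-[156,140]+.5)*6-.5).round(0))
"
```

```text
bay-frame centre [  -5.  -193.3] yaw deg 1.1 nose [ -6.9 -93.3] tail [  -3.  -293.3] [[0.7, 0.33], [0.26, -0.18], [-0.54, -0.02], [-0.37, -0.09]]
[[374.51064341 208.2243205 ]]
(-32, 0) [[268. 282.]]
(32, 0) [[282. 173.]]
(-32, 130) [[ 46. 259.]]
(32, 130) [[ 61. 152.]]
```

Picture 9: the tray's orange end is at (452,258) and its black end at (770,283). In the bay frame its centre is at x = -5 and it is 1° off square, which clears the post. Next I'll open the fingertips a little so they bear on the tail face at two points, come up behind it and push.

```bash
python3 -m jog '-0.02 0 0.02 0 0 0; -0.04 0 0.04 0 0 0; -0.07 0 0.065 0 0 0; -0.1 0 0.085 0 0 0; -0.117 0.02 0.092 0 0 0; -0.117 0.06 0.092 0 0 0; -0.117 0.095 0.092 0 0 0; -0.117 0.1 0.092 0 0 0' 0.014 20
python3 -c "
from h import *
go((-1,-305,9),(-2,-285,9))"
```

```text
time_s: 14.45
position: [520.3, -177.3, 5.7]
tcp_rot: [-1.166, 1.284, -1.281]
wrist_force: [0.2, 0.0, 0.2]
finger_gap: 0.156
now bay [  -1.9 -330.6] [ 520.3 -177.3    5.7] t 14.45 F [0.2 0.  0.2]
turn [ 0.004 -0.004  0.002]
(-1, -305, 9) world [ 523.6 -151.8    9. ] shift m [-0.0256 -0.0033  0.0008]
(-2, -285, 9) world [ 524.5 -131.8    9. ] shift m [-0.0456 -0.0033 -0.0003]
```

```bash
python3 -m jog '-0.01 -0.003 0 0 0 0; -0.018 -0.003 0 0 0 0; -0.025 -0.003 0 0 0 0; -0.031 -0.003 0 0 0 0; -0.037 -0.003 0 0 0 0; -0.042 -0.003 0 0 0 0; -0.0456 -0.003 0 0 0 0; -0.0456 -0.003 0 0 0 0'
python3 -c "
from h import *
go((-2,-250,9),(-2,-200,9))
crop('top','pics/t8.png',156,140,133,100,6)"
```

```text
time_s: 15.45
position: [524.7, -131.4, 8.5]
tcp_rot: [-1.165, 1.284, -1.28]
wrist_force: [-0.3, -0.6, 0.6]
finger_gap: 0.159
now bay [  -1.8 -284.6] [ 524.7 -131.4    8.5] t 15.45 F [-0.3 -0.6  0.6]
turn [ 0.004 -0.004  0.002]
(-2, -250, 9) world [527.8 -97.    9. ] shift m [-0.0346 -0.0006 -0.0004]
(-2, -200, 9) world [532.5 -47.2   9. ] shift m [-0.0846 -0.0006 -0.0006]
```

View pics/t8.png

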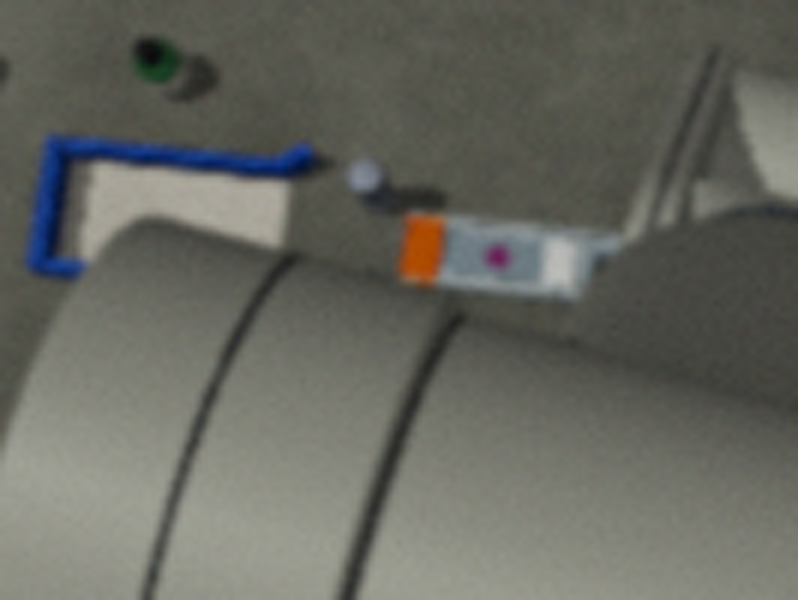

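```bash
python3 -c "
from tr import *
p=px2w('top',cp([[404,212-90],[400,282-90],[422,248-90],[497,257-90],[561,264-90],[610,235-90]]),24)+0
# cp uses y0=155; shown crop y0=140 -> subtract 90
b=(p[:,:2]-BO)@BR; print(b.round(1))"
```

```text
[[  17.5  -72.3]
 [ -23.6  -74.9]
 [  -2.5  -85.2]
 [  -3.4 -129.1]
 [  -3.8 -166.4]
 [  16.  -192.8]]
```

Picture 10: nose corners at (404,212) and (400,282). The tray is yawed about -1.7°, with its right edge at x ≈ 17.4 against the post at 18, which is too tight. I'll turn the flat pusher 2.5° while creeping forward to swing the nose away, then track the orange end numerically.

```bash
cat > nose.py <<'E'
from h import *
def nose(im=None):
    im=r.grab_frame('top') if im is None else im
    f=im.astype(float); w=np.clip(f[...,0]-1.0*f[...,1]-40,0,None)*(f[...,2]<60)
    w[:,:200]*=1; m=np.zeros_like(w); m[150:215,160:245]=1; w*=m
    v,u=np.mgrid[:384,:512]; c=[(w*u).sum()/w.sum(),(w*v).sum()/w.sum()]
    b=BR.T@(px2w('top',[c],24)[0][:2]-BO)
    g=np.argwhere(w>30)[:,::-1].astype(float); q=(px2w('top',g,24)[:,:2]-BO)@BR
    print('orange px',np.round(c,2),'bay',b.round(1),'extent x',np.percentile(q[:,0],[2,98]).round(1),'y',np.percentile(q[:,1],[2,98]).round(1),len(g))
if __name__=="__main__": nose(); go((-2,-250,9),(-2,-110,9),(-2,-80,9))
E
python3 nose.py
python3 -m jog '-0.002 0 0 0 -0.02 0; -0.003 0 0 0 -0.045 0; -0.005 0 0 0 -0.045 0; -0.007 0 0 0 -0.045 0; -0.009 0 0 0 -0.045 0; -0.011 0 0 0 -0.045 0; -0.012 0 0 0 -0.045 0; -0.012 0 0 0 -0.045 0'
python3 nose.py
```

```text
orange px [225.89 180.97] bay [ -2.7 -85.2] extent x [-19.9  12.1] y [-93.3 -76.4] 49
now bay [  -2.2 -284.6] [ 524.3 -131.5    8.3] t 15.55 F [-0.6  0.4 -0.5]
turn [ 0.005 -0.004  0.002]
(-2, -250, 9) world [527.8 -97.    9. ] shift m [-0.0346 -0.0008  0.    ]
(-2, -110, 9) world [541.   42.4   9. ] shift m [-0.1746 -0.001  -0.0005]
(-2, -80, 9) world [543.8  72.2   9. ] shift m [-0.2046 -0.001  -0.0007]
time_s: 16.55
position: [525.5, -119.3, 8.3]
tcp_rot: [-1.188, 1.252, -1.247]
wrist_force: [0.5, -1.4, 0.2]
finger_gap: 0.162
orange px [222.1  181.54] bay [ -6.  -72.3] extent x [-21.6  10.2] y [-80.9 -63.9] 50
now bay [  -2.2 -272.4] [ 525.5 -119.3    8.3] t 16.6 F [ 0.7 -0.3  0.4]
turn [0.005 0.041 0.001]
(-2, -250, 9) world [527.8 -97.    9. ] shift m [-0.0224 -0.0008  0.0011]
(-2, -110, 9) world [541.   42.4   9. ] shift m [-0.1623 -0.0009  0.0068]
(-2, -80, 9) world [543.8  72.2   9. ] shift m [-0.1923 -0.001   0.008 ]
```

```bash
python3 -m jog '-0.006 0 0 0 0 0; -0.012 0 0.0005 0 0.01 0; -0.018 0 0.001 0 0.01 0; -0.024 0 0.001 0 0.01 0; -0.03 0 0.0015 0 0.01 0; -0.036 0 0.0015 0 0.01 0; -0.041 0 0.002 0 0.01 0; -0.045 0 0.002 0 0.01 0'
python3 nose.py
```

```text
time_s: 17.6
position: [530.0, -74.2, 8.2]
tcp_rot: [-1.183, 1.259, -1.254]
wrist_force: [-0.0, -4.0, 1.7]
finger_gap: 0.158
orange px [209.26 181.35] bay [ -9.8 -27.7] extent x [-26.2   6. ] y [-36.2 -18.8] 52
now bay [  -2.  -226.7] [530.  -73.8   8.2] t 17.65 F [ 0.9 -0.5 -0.1]
turn [0.005 0.031 0.001]
(-2, -250, 9) world [527.8 -97.    9. ] shift m [ 0.0233 -0.0008 -0.0007]
(-2, -110, 9) world [541.   42.4   9. ] shift m [-0.1167 -0.0009  0.0036]
(-2, -80, 9) world [543.8  72.2   9. ] shift m [-0.1466 -0.001   0.0046]
```

```bash
python3 -m jog '-0.004 0 0 0 0.015 0; -0.008 0 0 0 0.03 0; -0.012 0 0 0 0.03 0; -0.016 0 0.0005 0 0.03 0; -0.02 0 0.0005 0 0.03 0; -0.024 0 0.0005 0 0.03 0; -0.027 0 0.001 0 0.03 0; -0.03 0 0.001 0 0.03 0'
python3 nose.py
```

```text
time_s: 18.65
position: [532.9, -43.7, 8.2]
tcp_rot: [-1.168, 1.282, -1.276]
wrist_force: [-0.4, -3.3, 2.6]
finger_gap: 0.16
orange px [201.13 178.37] bay [-2.3  1.9] extent x [-18.6  13.1] y [-5.9 10. ] 45
now bay [  -1.9 -196.2] [533.  -43.4   8.1] t 18.7 F [ 1.1 -2.6  1.7]
turn [0.005 0.001 0.001]
(-2, -250, 9) world [527.8 -97.    9. ] shift m [ 0.0538 -0.0008 -0.0002]
(-2, -110, 9) world [541.   42.4   9. ] shift m [-0.0862 -0.0009 -0.    ]
(-2, -80, 9) world [543.8  72.2   9. ] shift m [-0.1162 -0.001  -0.    ]
```

```bash
python3 -m jog '-0.004 0 0 0 -0.015 0; -0.01 0 0 0 -0.015 0; -0.015 0 0 0 -0.015 0; -0.02 0 0 0 -0.015 0; -0.025 0 0 0 -0.015 0; -0.03 0 0 0 -0.015 0; -0.035 0 0 0 -0.015 0; -0.04 0 0 0 -0.015 0'
python3 nose.py
```

```text
time_s: 19.7
position: [536.7, -3.3, 8.1]
tcp_rot: [-1.175, 1.271, -1.265]
wrist_force: [-0.7, -3.9, 3.1]
finger_gap: 0.16
orange px [189.31 178.3 ] bay [-6.2 43. ] extent x [-19.6   8.6] y [35.2 52.3] 44
now bay [  -1.9 -155.4] [536.8  -2.8   8.1] t 19.75 F [-0.7 -0.2  0.6]
turn [0.005 0.016 0.001]
(-2, -250, 9) world [527.8 -97.    9. ] shift m [ 0.0946 -0.0008 -0.0016]
(-2, -110, 9) world [541.   42.4   9. ] shift m [-0.0454 -0.0009  0.0006]
(-2, -80, 9) world [543.8  72.2   9. ] shift m [-0.0754 -0.0009  0.0011]
```

```bash
python3 -m jog '-0.006 0 0 0 0.005 0; -0.014 0 0 0 0.005 0; -0.022 0 0 0 0.005 0; -0.03 0 0 0 0.005 0; -0.038 0 0.0005 0 0.005 0; -0.046 0 0.0005 0 0.005 0; -0.053 0 0.0005 0 0.005 0; -0.06 0 0.001 0 0.005 0'
python3 nose.py
```

```text
time_s: 20.75
position: [542.4, 57.4, 8.1]
tcp_rot: [-1.173, 1.274, -1.268]
wrist_force: [0.3, -4.0, 3.9]
finger_gap: 0.163
orange px [172.03 176.48] bay [ -5.8 104.2] extent x [-22.   10.3] y [ 95.6 113.5] 53
now bay [ -1.9 -94.2] [542.6  58.1   8.1] t 20.8 F [-0.6 -0.5  0.8]
turn [0.005 0.011 0.   ]
(-2, -250, 9) world [527.8 -97.    9. ] shift m [ 0.1558 -0.0009 -0.0019]
(-2, -110, 9) world [541.   42.4   9. ] shift m [ 0.0158 -0.0009 -0.0003]
(-2, -80, 9) world [543.8  72.2   9. ] shift m [-0.0142 -0.0009  0.    ]
```

```bash
python3 -m jog '-0.003 0 0 0 0 0; -0.006 0 0 0 0 0; -0.009 0 0 0 0.005 0; -0.011 0 0 0 0.01 0; -0.012 0 0 0 0.01 0; -0.013 0 0 0 0.01 0; -0.014 0 0 0 0.01 0; -0.014 0 0 0 0.01 0'
python3 nose.py
```

```text
time_s: 21.8
position: [543.8, 72.2, 8.0]
tcp_rot: [-1.167, 1.282, -1.275]
wrist_force: [-0.4, -2.1, 1.0]
finger_gap: 0.16
orange px [167.92 175.76] bay [ -4.7 118.9] extent x [-19.6   8.9] y [110.  128.1] 47
now bay [ -2.1 -80.1] [543.8  72.2   8. ] t 21.85 F [-1.2 -1.1  1.7]
turn [0.005 0.001 0.   ]
(-2, -250, 9) world [527.8 -97.    9. ] shift m [ 1.699e-01 -9.000e-04 -1.000e-04]
(-2, -110, 9) world [541.   42.4   9. ] shift m [ 0.0299 -0.001   0.    ]
(-2, -80, 9) world [543.8  72.2   9. ] shift m [-0.0001 -0.001   0.0001]
```

No contact force yet, so I'll creep on in small steps.

```bash
python3 -m jog '-0.0005 0 0 0 0 0; -0.001 0 0 0 0 0; -0.001 0 0 0 0 0; -0.0015 0 0 0 0 0; -0.0015 0 0 0 0 0; -0.002 0 0 0 0 0; -0.002 0 0 0 0 0; -0.002 0 0 0 0 0'
python3 nose.py|head -2
```

```text
time_s: 22.85
position: [543.8, 73.2, 8.0]
tcp_rot: [-1.168, 1.281, -1.276]
wrist_force: [-0.4, -8.3, 2.4]
finger_gap: 0.159
orange px [167.68 175.36] bay [ -3.4 120. ] extent x [-19.9  12.4] y [111.1 129. ] 53
now bay [ -2.1 -79. ] [543.8  73.2   8. ] t 22.9 F [ 0.1 -9.6  2.7]
```

```bash
python3 -m jog '-0.0005 0 0 0 0 0; -0.001 0 0 0 0 0; -0.0015 0 0 0 0 0; -0.002 0 0 0 0 0; -0.0025 0 0 0 0 0; -0.003 0 0 0 0 0; -0.003 0 0 0 0 0; -0.003 0 0 0 0 0'
python3 nose.py|head -2
```

```text
time_s: 23.9
position: [543.7, 73.4, 8.0]
tcp_rot: [-1.172, 1.28, -1.277]
wrist_force: [0.2, -22.4, 4.8]
finger_gap: 0.159
orange px [167.76 175.16] bay [ -2.7 119.8] extent x [-19.3  12.1] y [111.5 129.1] 49
now bay [ -2.2 -78.9] [543.7  73.4   8. ] t 23.95 F [ -0.7 -22.    3.9]
```

The force reached 22 N with almost no movement, so the tray is against the back wall. I'll back off, rise and look.

```bash
python3 -m jog '0.01 0 0 0 0 0; 0.03 0 0 0 0 0; 0.06 0 0 0 0 0; 0.08 -0.04 0 0 0 0; 0.12 -0.1 -0.02 0 0 0; 0.18 -0.15 -0.05 0 0 0; 0.24 -0.15 -0.1 0 0 0; 0.3 -0.15 -0.14 0 0 0'
python3 -c "
from h import *
from nose import nose
nose(crop('top','pics/t9.png',156,140,133,100,6))"
```

```text
time_s: 24.95
position: [410.1, -173.8, 157.3]
tcp_rot: [-1.171, 1.277, -1.278]
wrist_force: [0.1, -0.4, 0.2]
finger_gap: 0.162
orange px [167.63 175.57] bay [ -4.2 120. ] extent x [-19.3  11.4] y [111.  129.6] 49
```

View pics/t9.png

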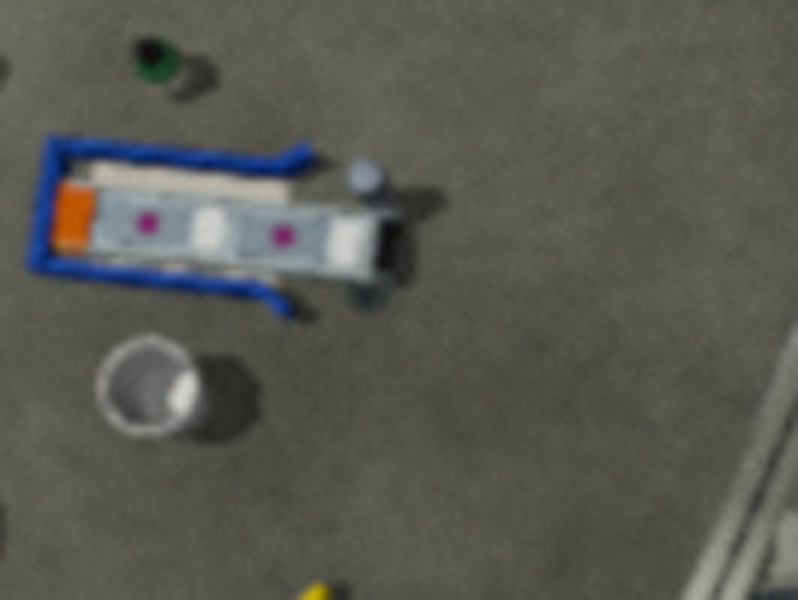

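Picture 11 shows the orange end at (74,216) flush against the bay's back wall, the tray straight in the bay, and the black end at (390,243) clear of the post. The dropper and beaker haven't moved. As a last check I'll compare the bystanders with the first picture numerically, then hand in.

Run:
```python
from h import *
from tr import tray
a=cv2.resize(cv2.imread('pics/top0.png'),(512,384),interpolation=cv2.INTER_AREA).astype(int); b=r.grab_frame('top')[:,:,::-1].astype(int)
d=np.abs(a-b).max(2)
for n,(u,v) in dict(bottle_a=(180,115),bottle_b=(126,146),dropper=(182,150),beaker=(181,205),petri=(141,229),box=(380,190),post=(217,170)).items():
    print(n,(d[v-16:v+16,u-16:u+16]>40).sum(),end='; ')
tray([[58,180],[52,249],[381,280],[397,211]])
r.close_job()
```

```text
bottle_a 0; bottle_b 0; dropper 0; beaker 0; petri 0; box 0; post 210; bay-frame centre [-3.6 31.8] yaw deg 0.4 nose [ -4.2 131.8] tail [ -2.9 -68.2] [[-0.16, 0.08], [-0.71, -0.22], [1.31, -0.04], [-0.07, 0.17]]
the job is handed in; nothing more can be done
```

The tray is fully home in the small blue bay, orange end first, and the job is handed in at about 25 s of the 64 s allowed. I pushed the nose and then the tail to swing it past the post. A second side push shifted it sideways after the first stopped just short of the tray. I then pushed the black end with both fingertips, turning them slightly to keep the tray off the post.

**Last checks:**
- **Seating:** the tray met a firm stop at 22 N with only about 0.2 mm more travel. The final picture puts the nose at about 132 mm against a nominal 130 mm, within the measuring error, and the tray is 0.4° off square.
- **Bystanders:** the bottles, dropper, beaker, dish and slide box show no change between the first and last top pictures.
- **Post area:** this patch did differ between those pictures; I put it down to the tray now lying beside the post, and did not check it separately.
- **Camera against robot:** positions disagreed by roughly 3–4 mm sideways, so I steered by the tray's position relative to the bay in the pictures.
- **Flatness:** no picture shows the tray tipped or lifted, but only one side view was taken during the pushing.

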